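# Put the flea comb away and set the week wheel

## Robot

A 7-joint arm with a two-finger parallel gripper is mounted at the origin on the work surface. World frame = base frame: x ahead of the robot, y to its left, z up, the work surface at z = 0. Lengths are in m, angles in rad, forces in N, time in s.
With the tool pointing down it reaches from about 0.4 to 0.85 m from the base axis. Payload 4.4 kg.
Tool frame: the origin (TCP) lies between the finger pads; the fingertips stand 22 mm ahead of it and the grasp point (between the pads) lies 3 mm ahead of it; z points along the fingers, y is the line along which they close (so a half turn about z gives the same grasp; the last joint's range is limited). The gripper opens to 94 mm and grips with 3 to 60 N. Pads are 16 mm wide; open, the fingers measure 119 mm over their backs; the gripper's body (75 mm by 177 mm) begins 78 mm behind the grasp point.
Start: joints at [1.186, 0.628, 0.038, 1.517, -0.027, 0.996, -0.02], TCP at [0.204, -0.617, 0.227] pointing down, gripper open.
Joint ranges: [-3.06, 3.06], [-0.37, 2.12], [-1.25, 1.32], [0.18, 2.47], [-1.1, 4.24], [0.23, 1.98], [-2.94, 2.94]. Speed limits (rad/s): [2.57, 2.57, 3.14, 3.14, 3.14, 3.14, 3.14].

## Interface

Orientations are given as a unit quaternion [w, x, y, z].
In Python, from station import arm gives the robot as it stands.
- The arm moves only by the tool run_rows, called after ">>>" as name(argument=value, ...), one argument or row to a line, values as JSON. Schema: {"type":"object","properties":{"ticks":{"type":"object","properties":{"finger_gap":{"type":"array","items":{"type":"number"},"minItems":1,"maxItems":10},"x":{"type":"array","items":{"type":"number"},"minItems":1,"maxItems":10},"y":{"type":"array","items":{"type":"number"},"minItems":1,"maxItems":10},"z":{"type":"array","items":{"type":"number"},"minItems":1,"maxItems":10},"wx":{"type":"array","items":{"type":"number"},"minItems":1,"maxItems":10},"wy":{"type":"array","items":{"type":"number"},"minItems":1,"maxItems":10},"wz":{"type":"array","items":{"type":"number"},"minItems":1,"maxItems":10}},"additionalProperties":false,"required":["finger_gap","x","y","z","wx","wy","wz"]},"only":{"type":"string"},"quiet":{"type":"boolean"},"lines":{"type":"string"}},"required":["ticks"],"additionalProperties":false}. ticks is an object with one list for each field, all of the same length, 1 to 10, a row being the entries at one place: finger_gap (the finger opening in m), x, y, z (the shift in units of 20 mm), wx, wy, wz (a rotation vector in units of 0.2 rad); each row is the pose to reach, as a shift and turn from the pose commanded when the call began, along the tool's axes at that moment; what a row does not reach only later rows make up. A row lasts 1/10 s, in which the tool goes at most 0.05 m and 0.15 rad, less where a joint would pass 70% of its speed; a pose out of reach is approached as far as the arm can. The fingers move at their own pace and stop on an object; the grip force is fixed at half the most. Time passes only in rows, so rows that do not move let the fingers close. The tool returns the time, the measured TCP pose, the force, the opening and the grip force at its end. only (a regular expression) keeps the lines of the reply that match it, lines (a string "A,B") keeps lines A to B, and quiet returns only ok. Input that does not fit is refused with a message, and nothing moves.
- arm.state(): the state, without advancing time (a new reading comes with each control period).
- arm.grab_frame(name): name is "scene" or "top" or "wrist"; returns the picture (420x560x3 uint8, red, green, blue); there is no depth.
- arm.camera_model(name): a dict with "fx", "fy", "cx", "cy" (pixels), "dist_coeffs" ([k1, k2, p1, p2, k3] as OpenCV has them; the pictures are not rectified), "eye" and "rotation" of the camera in the world. Camera axes: x right, y up, looking along -z (the intrinsics and any distortion apply to the point x, -y, -z); pixel columns grow to the right and rows downward; lengths in m; the calibration is good to about 2 mm. A picture is of the moment at which its call begins: read the wrist's pose just before it. camera_model takes no time and is no camera call; for the wrist camera it gives the pose at the moment of the call.
- arm.job_done(): hands the job in; it is judged then, once.
The state is a dict: "time": time; "joint_positions": joint angles; "qvel": joint speeds; "effort": joint torques, N m; "tcp_pos": TCP position; "eef_rot": TCP orientation; "wrist_force": force on the tool from outside, world axes, zero at the start; "ft_torque": the same for the moment, N m; "finger_gap": finger opening in m; "grasp_force": force on a finger pad.
Only numpy, scipy, OpenCV 4.12 (cv2) and the standard library are available. Lean on these libraries where they do the work, as an engineer would, in place of code of your own. Each camera call takes 0.05 s, during which the arm holds its last target. There are 200 camera calls.

## Task

The flea combing is done for today: lay the steel flea comb in its open tin, slide the tin's lid fully home so that it snaps over the end ridge, and roll the week wheel on the end of the tin up until the 4 stands on top, for the next combing in four weeks. Leave the slicker brush, the glass tumbler and the cabinet door as they are.

Things in the scene. Friction and masses are not known exactly. Their poses are not given: they have to be found in the camera images.
- tin: Bare-metal slide-top tin, fixed to the table. Origin: underside centre of the box; +y runs lengthwise to the week wheel, +x away from the user. Box 200 long (y -100..100) x 110 wide, 102 inside (88 between the rails), floor 3 thick, +y end wall inside at y 96, 40 high, rails over the lid's edges to 48. The lid enters at the -y end. A grey housing (y 100 to 162) holds the wheel; cheeks 77 high.
- lid (a joint): How far the flat metal lid is drawn out of its grooves towards the tin's -y (m): 0 = fully home, stop at 0.17; starts 0.150 to 0.165. Plate 200 x 100 x 2.5, top 43.5 above the table; leading edge at tin y = 0.100 - value, open from there to y 96. Slides with 1.5 N drag; between about 9 and 4 mm a bead under it must be forced over the tin's sprung end ridge (about 7 N), then it snaps to 0.
- lid_rib (a point): Top centre of the raised thumb rib across the lid near its outer edge: 70 long (along tin x), 6 thick (along tin y), standing 13.5 above the plate, top at 57 above the table. At tin y = -0.088 - lid value. Push its outer (-y) face to close.
- wheel (a joint): Turn of the week wheel (rad): digit n stands on top at n x 0.628 (4 at 2.513); grows as the top rolls to tin +x, away from the user, and higher digits come up over the front. Stops at 0 and 9. Starts at 0, 1 or 2. A sprung detent holds each digit: about 3 N at a ridge moves it; pushed beyond half way it falls into the next digit by itself.
- wheel_top (a point): Top of the wheel's drum (fixed point: tin x 0, y 131, z 85). White wheel, drum radius 37, 34 wide, axis along tin y, 48 above the table. Ten ridges 4 thick stand 9 proud (radius 46) half way between the digits: with a digit on top the nearest two are 18 deg before and behind it. Black digits 15 tall, upright for the user at -x; a dark mark on each cheek shows the top.
- comb: Steel flea comb lying flat, loose, about 0.09 kg. 120 long, origin under its middle; handle (86 x 16 wide x 11 thick) towards -x to x -60, cross bar 58 wide, 9 thick at x 23..33, a row of thin pins to x 60.
- comb_grip (a point): Where to grip the comb: on its handle, 5 from the middle towards the handle's end, 5.5 above its underside; 16 wide across comb y.
- brush: White slicker brush, bystander, lying pins down behind the tin: 180 long, pad 70 x 100, 32 high. Origin on the underside, near the middle of its length, x towards the pad.
- tumbler: Empty glass tumbler, bystander, 74 across, 95 high, behind the tin. Origin: underside centre.
- cabinet_door0_handle (a point): Knob of the half-open mirrored door of the small white cabinet (130 x 260 x 300 high, fixed, centred near world x 0.36, y -0.62), bystander, 35 off the door's face.

How it is judged:
By the outcome, as a careful person would: the job done as asked, in the order asked, and still so for the second after the job is handed in, with the robot touching nothing.
It also fails if it takes over 61 s, if anything falls off the work surface, if the arm or the gripper's body presses on something with over 40 N, if the wrist force passes 120 N, or if a joint passes its speed limit or range.

## Working session

There is one attempt and no reset: what is moved stays moved. The work goes in short steps, Python scripts to look and compute and a tool call to move; the robot and the scene stay as the last step left them, time stands still between calls to the robot, and variables do not carry over. Pictures are saved under pics/ and viewed, at most 10 in all, crops included, and the job is handed in when it is done.

```bash
ls; mkdir -p pics
```

Create h.py:
```python
import numpy as np, cv2
from station import arm
def save(n,f): 
    im=arm.grab_frame(n); cv2.imwrite(f,im[:,:,::-1]); return im
```

Run:
```python
from h import *
s=arm.state(); print(s)
for n in("scene","top","wrist"):
    c=arm.camera_model(n);print(n,{k:np.round(v,4).tolist() for k,v in c.items()}); save(n,f'pics/{n}0.png')
a=[cv2.imread(f'pics/{n}0.png') for n in("scene","top")]
```

```text
pics
station.py
{'time': 0.0, 'joint_positions': array([ 1.18619225,  0.62933634,  0.03843696,  1.51835472, -0.02698236,
        0.99627878, -0.01998489]), 'qvel': array([ 0.00017234, -0.00121336, -0.00233564, -0.00150109,  0.00014841,
        0.00022287, -0.00071836]), 'effort': array([-8.41894016e-04, -5.49725997e+01,  1.14363603e+00, -1.86634862e+01,
       -5.21265529e-02,  2.38043885e-02,  1.48950130e-04]), 'tcp_pos': array([ 0.2035625 , -0.61665253,  0.22656458]), 'eef_rot': array([-9.14878291e-04,  9.87319640e-01,  1.58742128e-01, -1.65065276e-04]), 'wrist_force': array([ 0.11015134,  1.11716602, -0.08359087]), 'ft_torque': array([ 0.01098997,  0.00695644, -0.01102676]), 'grasp_force': 0.0, 'finger_gap': 0.09362702337895906}
scene {'fx': 397.4755, 'fy': 397.4755, 'cx': 279.6541, 'cy': 204.8697, 'dist_coeffs': [0.0061, 0.0, 0.0, 0.0, 0.0], 'eye': [1.5725, 0.0849, 0.9547], 'rotation': [0.5667, 0.276, 0.3354, 0.7001]}
top {'fx': 429.206, 'fy': 429.206, 'cx': 277.1104, 'cy': 214.743, 'dist_coeffs': [-0.1058, 0.0, 0.0, 0.0, 0.0], 'eye': [0.3523, -0.0928, 1.3067], 'rotation': [-0.6906, -0.0776, 0.0839, 0.7141]}
wrist {'fx': 366.1656, 'fy': 366.1656, 'cx': 282.9467, 'cy': 211.2102, 'dist_coeffs': [-0.0049, 0.0, 0.0, 0.0, 0.0], 'eye': [0.2722, -0.5944, 0.3833], 'rotation': [0.8039, -0.1028, 0.0762, -0.5808]}
```

View pics/top0.png

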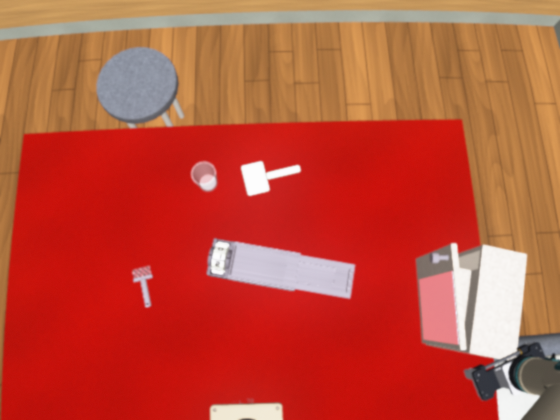

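View pics/scene0.png

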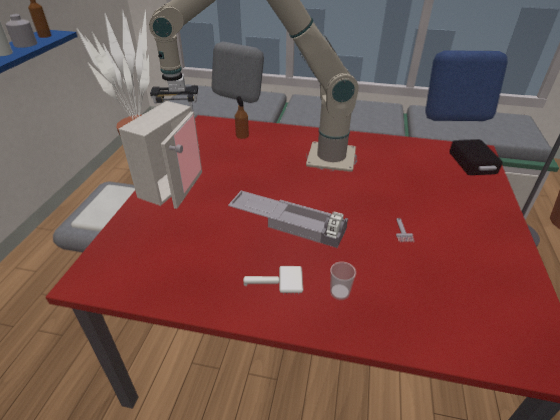

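The top view shows the wheel at about (220,258), the box end at (295,272), the lid's outer edge at (353,280), and the comb from its pins at (142,268) to its handle end at (149,305). The scene view confirms the layout: brush and tumbler sit on the far side of the tin, and the cabinet is near the arm.

Add to h.py:
```python
from scipy.spatial.transform import Rotation as R
def rot(q): return R.from_quat(np.r_[q[1:],q[0]])
def rays(c,px):
    K=np.array([[c['fx'],0,c['cx']],[0,c['fy'],c['cy']],[0,0,1]])
    u=cv2.undistortPoints(np.array(px,float).reshape(-1,1,2),K,np.array(c['dist_coeffs'],float)).reshape(-1,2)
    d=rot(c['rotation']).apply(np.c_[u[:,0],-u[:,1],-np.ones(len(u))]); return np.array(c['eye']),d/np.linalg.norm(d,axis=1)[:,None]
def onplane(c,px,z):
    e,d=rays(c,px); return e+d*((z-e[2])/d[:,2])[:,None]
def proj(c,P):
    p=rot(c['rotation']).inv().apply(np.atleast_2d(P)-np.array(c['eye'])); p=p*[1,-1,-1]
    K=np.array([[c['fx'],0,c['cx']],[0,c['fy'],c['cy']],[0,0,1]])
    return cv2.projectPoints(p,np.zeros(3),np.zeros(3),K,np.array(c['dist_coeffs'],float))[0].reshape(-1,2)
def tri(obs): # obs: [(cam,px)...] nearest point to rays, and miss distance
    A=0;b=0;L=[]
    for c,p in obs:
        e,d=rays(c,[p]);M=np.eye(3)-np.outer(d[0],d[0]);A=A+M;b=b+M@e;L.append((e,M))
    X=np.linalg.solve(A,b);return X,[float(np.linalg.norm(M@(X-e))) for e,M in L]
def go(target,yaw=None):
    "tool-axis shift to world TCP target; yaw: world angle of tool y (mod pi), tool pointing down; prints rotvec"
    s=arm.state();T=rot(s['eef_rot']);d=T.inv().apply(np.array(target)-s['tcp_pos'])
    rv=np.zeros(3)
    if yaw is not None:
        best=None
        for k in(0,np.pi):
            y=np.array([np.cos(yaw+k),np.sin(yaw+k),0]);z=np.array([0,0,-1.]);x=np.cross(y,z)
            r=(T.inv()*R.from_matrix(np.c_[x,y,z])).as_rotvec()
            if best is None or np.linalg.norm(r)<np.linalg.norm(best): best=r
        rv=best
    print('shift',np.round(d,4),'rot',np.round(rv,3),'j7',round(s['joint_positions'][6],2),'t',s['time'])
```

Run:
```python
from h import *
c=arm.camera_model('top'); im=cv2.imread('pics/top0.png').astype(int)
b,g,r=im[...,0],im[...,1],im[...,2]
m=((g>60)).astype(np.uint8)
for n,(x0,y0,x1,y1) in dict(comb=(120,250,170,320),tin=(190,225,370,310)).items():
    mm=np.zeros_like(m);mm[y0:y1,x0:x1]=m[y0:y1,x0:x1]
    cnt=max(cv2.findContours(mm,0,2)[0],key=cv2.contourArea)
    bx=cv2.boxPoints(cv2.minAreaRect(cnt));print(n,bx.round(1).tolist(),onplane(c,bx,.005 if n=='comb' else .043).round(3).tolist())
w=arm.camera_model('wrist');s=arm.state();T=rot(s['eef_rot'])
print('cam in tool',T.inv().apply(w['eye']-s['tcp_pos']),'view dir tool',T.inv().apply(rot(w['rotation']).apply([0,0,-1])), 'up',T.inv().apply(rot(w['rotation']).apply([0,1,0])))
print('tool axes',T.as_matrix().round(3))
```

```text
comb [[131.10000610351562, 267.1000061035156], [150.8000030517578, 264.6000061035156], [156.0, 306.1000061035156], [136.3000030517578, 308.6000061035156]] [[0.505, 0.343, 0.005], [0.511, 0.282, 0.005], [0.386, 0.263, 0.005], [0.38, 0.323, 0.005]]
tin [[203.5, 276.0], [210.5, 235.89999389648438], [357.0, 261.79998779296875], [350.0, 301.79998779296875]] [[0.469, 0.113, 0.043], [0.588, 0.092, 0.043], [0.496, -0.341, 0.043], [0.379, -0.312, 0.043]]
cam in tool [ 7.22236189e-02  8.54421476e-05 -1.56648913e-01] view dir tool [-0.25371923 -0.00122799  0.96727713] up [ 9.67277878e-01 -5.70727105e-04  2.53718703e-01]
tool axes [[ 0.95   0.313 -0.001]
 [ 0.313 -0.95   0.001]
 [-0.    -0.001 -1.   ]]
```

The manual's scale: shifts go in units of 20 mm and turns go in units of 0.2 rad. Converting my numbers, -0.2 m is -10, 0.2 m is 10.

>>> run_rows(
  ticks={"finger_gap":[0.05,0.05,0.05,0.05,0.05,0.05,0.05,0.05,0.05,0.05],"x":[0,0,0,0,2,4,6,8,10,11.5],"y":[0,0,0,0,-1.5,-3,-4.5,-6,-7.5,-9.5],"z":[-2.5,-5,-7.5,-10,-10,-10,-10,-10,-10,-10],"wx":[0,0,0,0,0,0,0,0,0,0],"wy":[0,0,0,0,0,0,0,0,0,0],"wz":[0,0,0,0,0,0,0,0,0,0]},
)

```text
time: 1.15
tcp_pos: [0.3645, -0.3627, 0.427]
eef_rot: [-0.0, 0.987, 0.159, 0.0]
wrist_force: [1.0, -0.1, 0.1]
finger_gap: 0.0499
grasp_force: 0.0
```

>>> run_rows(
  ticks={"finger_gap":[0.05,0.05,0.05,0.05,0.05,0.05,0.05,0.05],"x":[2,4,6,8,9.5,11,11,11],"y":[-1.5,-3,-4.5,-6,-7.5,-9.5,-10,-10],"z":[0,1,2,3,4,5,5,5],"wx":[0,0,0,0,0,0,0,0],"wy":[0,0,0,0,0,0,0,0],"wz":[0,0,0,0,0,0,0,0]},
)

```text
time: 1.95
tcp_pos: [0.5086, -0.1017, 0.3263]
eef_rot: [-0.001, 0.987, 0.162, -0.001]
wrist_force: [0.9, -0.2, 0.0]
finger_gap: 0.05
grasp_force: 0.0
```

Run:
```python
from h import *
import json
c=arm.camera_model('wrist');save('wrist','pics/w1.png');json.dump({k:np.array(v).tolist() for k,v in c.items()},open('w1.json','w'))
```

```text
(no output)
```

View pics/w1.png

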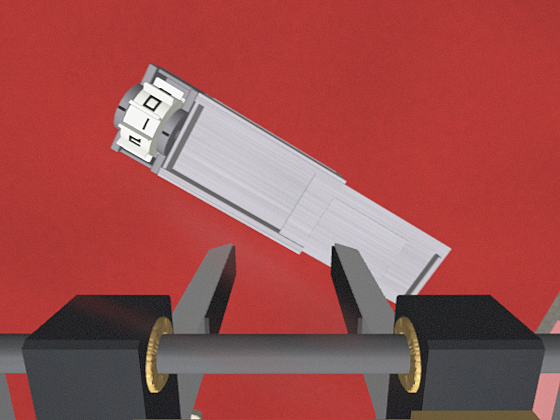

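The wrist view shows the tin from its wheel end (corners about (152,66) and (112,150)), past the box end (345,182)-(300,252), to the lid's outer edge (450,248). The middle digit is 1, with 0 on one side and 2 on the other. I'll take a second tin view on the way to the comb.

Add to h.py:
```python
import json
def snap(n):
    c=arm.camera_model('wrist');im=save('wrist',f'pics/{n}.png');json.dump({k:np.array(v).tolist() for k,v in c.items()},open(n+'.json','w'));return c,im
```

```text
(no output)
```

>>> run_rows(
  ticks={"finger_gap":[0.05,0.05,0.05,0.05,0.05,0.05],"x":[0,0,0,0,0,0],"y":[-2,-4,-6,-7,-7,-7],"z":[0,0,0,0,0,0],"wx":[0,0,0,0,0,0],"wy":[0,0,0,0,0,0],"wz":[0,0,0,0,0,0]},
)

```text
time: 2.6
tcp_pos: [0.4656, 0.0249, 0.328]
eef_rot: [0.001, 0.988, 0.158, 0.001]
wrist_force: [-0.5, -0.3, 0.5]
finger_gap: 0.0497
grasp_force: 0.0
```

```bash
python3 -c "from h import *;snap('w2')"
```

>>> run_rows(
  ticks={"finger_gap":[0.05,0.05,0.05,0.05,0.05,0.05],"x":[0,-1,-1.5,-1.5,-1.5,-1.5],"y":[-2.5,-5,-7.5,-10,-10,-10],"z":[0,0,0,0,0,0],"wx":[0,0,0,0,0,0],"wy":[0,0,0,0,0,0],"wz":[0,0,0,0,0,0]},
)

```text
time: 3.25
tcp_pos: [0.3746, 0.2073, 0.3276]
eef_rot: [0.0, 0.987, 0.159, 0.0]
wrist_force: [0.4, -0.7, 0.8]
finger_gap: 0.0504
grasp_force: 0.0
```

```bash
python3 -c "
from h import *;snap('w3')
cv2.imwrite('pics/w23.png',np.hstack([cv2.resize(cv2.imread(f'pics/w{i}.png')[:300],(400,214),interpolation=3) if 0 else cv2.imread(f'pics/w{i}.png')[:320,:400] for i in(2,3)]))"
```

```text
(no output)
```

View pics/w23.png

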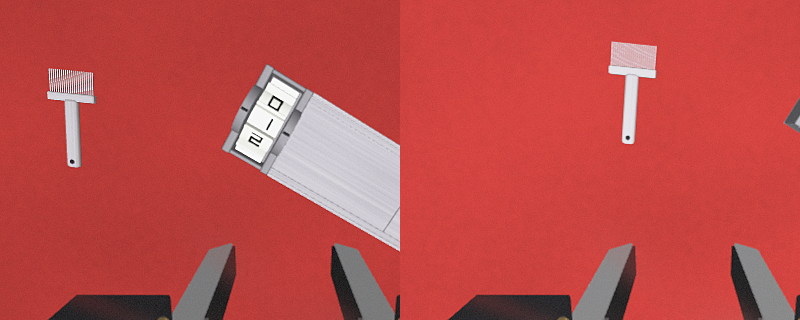

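Both views show the comb (left at (70,115), right at (630,90) in the mosaic). The cheek marks line up with digit 1, so the wheel needs +3. Next are the contours and triangulation.

Create m.py:
```python
from h import *
C={n:json.load(open(n+'.json')) for n in('w1','w2','w3')}
def mask(n):
    hsv=cv2.cvtColor(cv2.imread(f'pics/{n}.png'),cv2.COLOR_BGR2HSV);return (hsv[...,1]<90).astype(np.uint8)
P={}
for n,(x0,y0,x1,y1) in {'w2':(30,50,120,190),'w3':(190,30,280,160)}.items():
    m=np.zeros((420,560),np.uint8);m[y0:y1,x0:x1]=mask(n)[y0:y1,x0:x1]
    o=cv2.morphologyEx(m,cv2.MORPH_OPEN,np.ones((5,5)))
    cnt=max(cv2.findContours(o,0,1)[0],key=cv2.contourArea).reshape(-1,2)
    # handle rows: narrow rows
    rows=[(y,np.flatnonzero(o[y]).mean(),o[y].sum()) for y in range(y0,y1) if o[y].any()]
    h=np.array([(x,y) for y,x,w in rows if w<22]); 
    bar=np.array([(x,y) for y,x,w in rows if w>=30])
    vx,vy,cx,cy=cv2.fitLine(h[2:].astype(np.float32),cv2.DIST_L2,0,.01,.01).ravel()
    s=np.array([vx,vy])*np.sign(vy);end=h[-1]+0.5*s;top=h[0]
    P[n]=(end,top,bar.mean(0),max(cnt[cnt[:,1]<h[0,1]],key=lambda p:p[0]),min(cnt[cnt[:,1]<h[0,1]],key=lambda p:p[0]))
    print(n,[np.round(p,1).tolist() for p in P[n]], 'w',np.median([w for _,_,w in rows]))
for i,nm in enumerate(('end','barjoin','bar','barR','barL')):
    X,r=tri([(C[n],P[n][i]) for n in P]);print(nm,X.round(4),np.round(r,4), onplane(C['w3'],[P['w3'][i]],.008).round(4))
for n in('w1','w2'):
    m=mask(n);m[:, :130 if n=='w2' else 90]=0; m[255:]=0
    cnt=max(cv2.findContours(m,0,1)[0],key=cv2.contourArea)
    print(n,cv2.approxPolyDP(cnt,2.5,True).reshape(-1,2).tolist())
```

```bash
python3 m.py
```

```text
Traceback (most recent call last):
  File "m.py", line 16, in <module>
    P[n]=(end,top,bar.mean(0),max(cnt[cnt[:,1]<h[0,1]],key=lambda p:p[0]),min(cnt[cnt[:,1]<h[0,1]],key=lambda p:p[0]))
                              ~~~^^^^^^^^^^^^^^^^^^^^^^^^^^^^^^^^^^^^^^^^
ValueError: max() iterable argument is empty
```

Run:
```python
s=open('m.py').read()
a=[l for l in s.split('\n') if l.strip().startswith('bar=')][0]
s=s.replace(a+'\n',a+'\n    h=h[h[:,1]>bar[:,1].max()+2]\n')
open('m.py','w').write(s)
```

```bash
python3 m.py
```

```text
w2 [[75.0, 166.5], [71.5, 104.0], [72.6, 97.0], [95, 102], [47, 92]] w 14.0
w3 [[228.0, 143.5], [231.5, 79.0], [233.0, 60.5], [256, 52], [208, 67]] w 13.5
end [0.3874 0.2868 0.0049] [0.0002 0.0002] [[0.3876 0.2864 0.008 ]]
barjoin [0.4645 0.3045 0.0056] [0.0003 0.0003] [[0.4642 0.304  0.008 ]]
bar [0.4795 0.3043 0.013 ] [0.006 0.006] [[0.4852 0.3082 0.008 ]]
barR [0.4895 0.2747 0.0276] [0.0132 0.0132] [[0.5031 0.2846 0.008 ]]
barL [0.4691 0.3359 0.0058] [0.0006 0.0006] [[0.4685 0.3351 0.008 ]]
w1 [[116, 109], [114, 125], [119, 130], [112, 149], [121, 151], [159, 176], [297, 253], [447, 254], [450, 250], [345, 185], [346, 181], [335, 171], [163, 68], [149, 64], [141, 82], [129, 89]]
w2 [[222, 147], [401, 252], [546, 254], [553, 246], [453, 184], [454, 179], [267, 64], [240, 106]]
```

Add to m.py:
```python
print('-----')
for n,(x0,y0,x1,y1) in {'w2':(50,108,95,158),'w3':(215,84,245,136)}.items():
    m=mask(n)[y0:y1,x0:x1];h=np.array([(x0+np.flatnonzero(r).mean(),y0+i) for i,r in enumerate(m) if r.any()])
    q=onplane(C[n],h,.0065);v=cv2.fitLine(q[:,:2].astype(np.float32),2,0,.01,.01).ravel();print('comb yaw',n,np.arctan2(v[1],v[0])%np.pi,v)
print('farcorner',tri([(C['w1'],(346,181)),(C['w2'],(454,179))]),'lidcorner',tri([(C['w1'],(450.5,249)),(C['w2'],(553.5,246))]))
def line(n,a,b,z):
    m=mask(n);a=np.array(a,float);b=np.array(b,float)
    cnt=max(cv2.findContours(m,0,1)[0],key=cv2.contourArea).reshape(-1,2)
    d=(b-a)/np.linalg.norm(b-a);r=cnt-a;t=r@d;e=abs(r@[-d[1],d[0]])
    q=onplane(C[n],cnt[(e<3)&(t>3)&(t<np.linalg.norm(b-a)-3)],z)
    v=cv2.fitLine(q[:,:2].astype(np.float32),cv2.DIST_HUBER,0,.01,.01).ravel();v[:2]*=np.sign(v[1]);return v
for n,f,g in(('w1',((205,94),(334,171)),((165,179),(295,251))),('w2',((315,94),(450,177)),((275,178),(335,213)))):
    F=line(n,*f,.048);G=line(n,*g,.048)
    nrm=np.array([F[1],-F[0]]);print(n,'ang',np.arctan2(F[1],F[0]),np.arctan2(G[1],G[0]),'width',nrm@(F[2:]-G[2:]),'mid offset',nrm@(F[2:]+G[2:])/2,'n',nrm)
```

```bash
python3 m.py | sed '1,/-----/d'
```

Run:
```python
import cv2
a=cv2.imread('pics/w1.png')[40:310,90:470];cv2.imwrite('pics/c1.png',cv2.resize(a,None,fx=2.1,fy=2.1,interpolation=cv2.INTER_CUBIC))
```

```text
comb yaw w2 0.22269243 [0.97530633 0.22085637 0.43025014 0.296769  ]
comb yaw w3 0.21747789 [0.9764447  0.2157676  0.4284604  0.29634532]
farcorner (array([ 0.52760065, -0.17476295,  0.04239911]), [0.0003648892208514282, 0.000364889220851645]) lidcorner (array([ 0.48843217, -0.33244345,  0.04340664]), [0.00017815724040997532, 0.00017815724041003137])
w1 ang 1.3617035 1.3624082 width 0.11190972 mid offset 0.49960467 n [ 0.9782196  -0.20757255]
w2 ang 1.3617893 1.3635745 width 0.10877009 mid offset 0.4978008 n [ 0.97823745 -0.2074886 ]
```

View pics/c1.png

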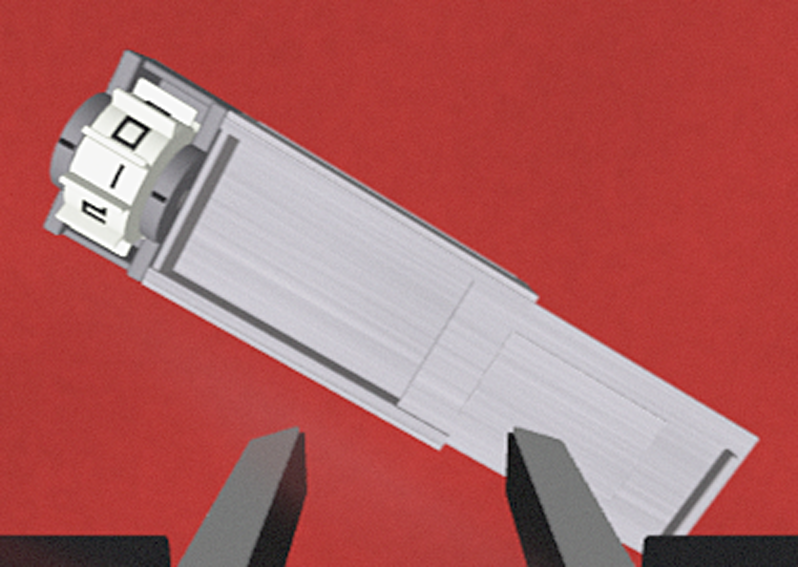

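The crop confirms the geometry: cheek marks at crop (67,144) and (158,196) straddle digit 1, the lid's leading edge runs (472,283)-(400,403), and the rib is near (700,495). From the measured points, the tin origin is about (0.495,-0.066), +y points at 1.362 rad, and the lid value is about 0.162. The comb is at z ≈ 5 mm with yaw 0.22.

Add to h.py:
```python
TY=np.array([.2075,.9782,0]);TX=np.array([.9782,-.2075,0]);TO=np.array([.495,-.0657,0])
def tin(x,y,z): return TO+x*TX+y*TY+np.array([0,0,z])
def totin(p): return np.array([(p-TO)@TX,(p-TO)@TY,p[2]])
```

Run:
```python
from h import *
c=json.load(open('w1.json'))
print('lead edge',totin(onplane(c,[(316,175)],.0435)[0]),'rib',totin(onplane(c,[(423,280)],.057)[0]))
go([.441,.2992,.025],-1.351)
```

```text
lead edge [ 0.04192853 -0.0646763   0.0435    ] rib [-0.00127075 -0.24974096  0.057     ]
shift [ 0.0917 -0.0684  0.3023] rot [ 0.001 -0.     0.097] j7 -1.92 t 3.3
```

Scaled: 0.22 m is 11, 0.18 m is 9, 0.097 rad is 0.485.

>>> run_rows(
  ticks={"finger_gap":[0.05,0.05,0.05,0.05,0.05,0.05,0.05,0.05],"x":[1.5,3,4.585,4.585,4.585,4.585,4.585,4.585],"y":[-1.15,-2.3,-3.42,-3.42,-3.42,-3.42,-3.42,-3.42],"z":[1.5,3,4.5,7,9,11,11,11],"wx":[0,0,0,0,0,0,0,0],"wy":[0,0,0,0,0,0,0,0],"wz":[0.25,0.485,0.485,0.485,0.485,0.485,0.485,0.485]},
)

```text
time: 4.1
tcp_pos: [0.4408, 0.2994, 0.1075]
eef_rot: [0.001, 0.994, 0.109, -0.0]
wrist_force: [-0.1, 0.1, 0.6]
finger_gap: 0.0498
grasp_force: 0.0
```

Run:
```python
from h import *
snap('w4'); go([.441,.2992,.025],-1.351)
c,im=json.load(open('w4.json')),cv2.imread('pics/w4.png')
m=(cv2.cvtColor(im,cv2.COLOR_BGR2HSV)[...,1]<90).astype(np.uint8)
print(proj(c,[[.441,.2992,.0055],[.47,.3056,.009],[.3874,.287,.0055]]).round(0))
cv2.imwrite('pics/c4.png',im)
```

```text
shift [-0.0008  0.0012  0.0838] rot [ 0.    -0.002 -0.001] j7 -2.28 t 4.15
[[283. 217.]
 [283. 177.]
 [284. 285.]]
```

View pics/c4.png

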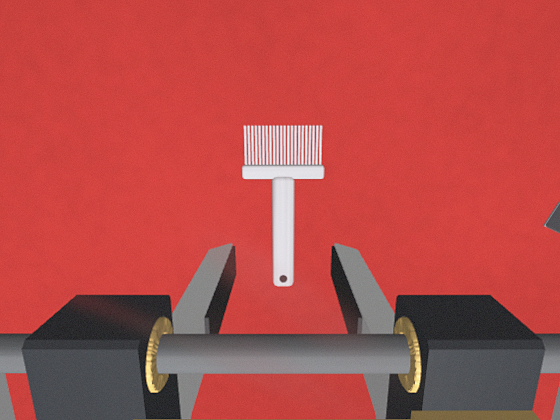

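The handle is centred at column 283, its end is at row 286 and the bar is at row 172. This matches the prediction, so I'll descend and grip.

Scaled: 0.083 m is 4.15, 0.07 m is 3.5.

>>> run_rows(
  ticks={"finger_gap":[0.05,0.05,0.05,0.05,0,0,0,0,0],"x":[0,0,0,0,0,0,0,0,0],"y":[0,0,0,0,0,0,0,0,0],"z":[2,3.5,4.15,4.15,4.15,4.15,4.15,4.15,4.15],"wx":[0,0,0,0,0,0,0,0,0],"wy":[0,0,0,0,0,0,0,0,0],"wz":[0,0,0,0,0,0,0,0,0]},
)

```text
time: 5.05
tcp_pos: [0.4398, 0.3013, 0.0251]
eef_rot: [-0.0, 0.994, 0.111, 0.0]
wrist_force: [0.6, -0.7, 5.2]
finger_gap: 0.0155
grasp_force: 30.0
```

>>> run_rows(
  ticks={"finger_gap":[0,0,0,0,0,0],"x":[0,0,0,0,0,0],"y":[0,0,0,0,0,0],"z":[0,-1.5,-4,-6,-6,-6],"wx":[0,0,0,0,0,0],"wy":[0,0,0,0,0,0],"wz":[0,0,0,0,0,0]},
)

```text
time: 5.65
tcp_pos: [0.4397, 0.3013, 0.145]
eef_rot: [-0.0, 0.994, 0.111, 0.001]
wrist_force: [0.2, -0.6, -1.6]
finger_gap: 0.0156
grasp_force: 30.0
```

Run:
```python
from h import *
print(totin(arm.state()['tcp_pos'])); go(tin(0,.015,.145),1.362-np.pi/2)
```

```text
[-0.13021794  0.34749684  0.14498477]
shift [-2.040e-02  3.565e-01 -2.000e-04] rot [ 0.00e+00 -1.00e-03 -1.14e+00] j7 -2.26 t 5.65
```

Scaled: 0.3565 m is 17.825, 0.34 m is 17, -1.14 rad is -5.7.

>>> run_rows(
  ticks={"finger_gap":[0,0,0,0,0,0,0,0,0,0],"x":[-0.1,-0.2,-0.3,-0.4,-0.5,-0.6,-0.7,-0.85,-0.95,-1.02],"y":[1.75,3.5,5.5,7.5,9.5,11.5,13.5,15.5,17,17.825],"z":[-1,-1,-1,-1,-1,-1,-1,-1,-1,0],"wx":[0,0,0,0,0,0,0,0,0,0],"wy":[0,0,0,0,0,0,0,0,0,0],"wz":[-0.55,-1.1,-1.65,-2.25,-2.85,-3.45,-4.05,-4.65,-5.25,-5.7]},
)

```text
time: 6.65
tcp_pos: [0.4983, -0.0542, 0.1436]
eef_rot: [0.0, 0.777, 0.63, -0.0]
wrist_force: [0.6, 0.5, -1.0]
finger_gap: 0.0159
grasp_force: 30.0
```

>>> run_rows(
  ticks={"finger_gap":[0,0],"x":[0,0],"y":[0,0],"z":[0,0],"wx":[0,0],"wy":[0,0],"wz":[0,0]},
)

```text
time: 6.85
tcp_pos: [0.4967, -0.05, 0.1432]
eef_rot: [-0.002, 0.778, 0.629, -0.001]
wrist_force: [-0.2, 0.2, -0.8]
finger_gap: 0.0151
grasp_force: 30.0
```

Run:
```python
from h import *
snap('w5');print(totin(arm.state()['tcp_pos'])); go(tin(0,.015,.028),1.362-np.pi/2)
a=save('top','pics/t5.png')[215:325,180:380,::-1]; b=cv2.imread('pics/w5.png')
cv2.imwrite('pics/c5.png',np.hstack([cv2.resize(b,(400,300)),cv2.resize(a,(400,300),interpolation=2)]))
```

```text
[-0.00112717  0.01659181  0.14396866]
shift [-0.0017  0.0014  0.116 ] rot [-0.002 -0.001 -0.   ] j7 -0.72 t 6.9
```

View pics/c5.png

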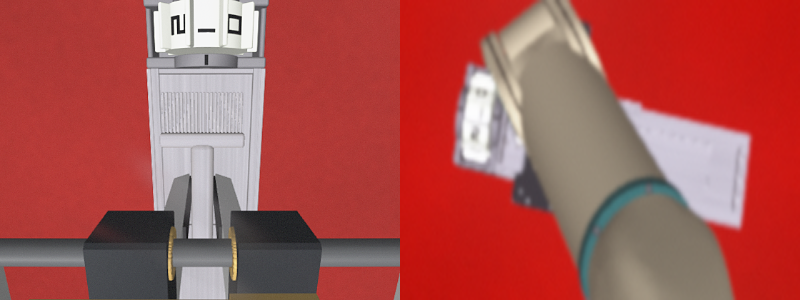

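The comb lies along the tin, pins toward the wheel. The tin's axis looks slightly right of the comb (about column 207 against 202), so I'll measure that.

Run:
```python
from h import *
c=json.load(open('w5.json'));im=cv2.imread('pics/w5.png')
s=cv2.cvtColor(im,cv2.COLOR_BGR2HSV)[...,1]<90
for y in(110,140,170,200,230):
    x=np.flatnonzero(s[y]);x=x[(x>150)&(x<420)];q=onplane(c,[(x[0]-.5,y),(x[-1]+.5,y)],.048);q0,q1=totin(q[0]),totin(q[1])
    print(y,x[0],x[-1],q0.round(4),q1.round(4),'mid',(q0+q1)[0]/2)
print([totin(p).round(4) for p in onplane(c,[(283,96)],.048)])
```

```text
110 206 370 [-0.0546  0.0923  0.048 ] [0.0549 0.0921 0.048 ] mid 0.0001677526238295264
140 207 369 [-0.055   0.0727  0.048 ] [0.0554 0.0725 0.048 ] mid 0.00020122495987977967
170 209 367 [-0.0547  0.0523  0.048 ] [0.0551 0.0522 0.048 ] mid 0.00023774311228637324
200 211 365 [-0.0544  0.031   0.048 ] [0.0549 0.031  0.048 ] mid 0.00027601914968288996
230 212 364 [-0.0548  0.0088  0.048 ] [0.0554 0.0088 0.048 ] mid 0.00031466335157888034
[array([-0.0031,  0.1011,  0.048 ])]
```

Scaled: 0.1165 m is 5.825, 0.105 m is 5.25.

>>> run_rows(
  ticks={"finger_gap":[0,0,0,0,0,0],"x":[0,0,0,0,0,0],"y":[0.05,0.05,0.05,0.05,0.05,0.05],"z":[2.5,4.25,5.25,5.825,5.825,5.825],"wx":[0,0,0,0,0,0],"wy":[0,0,0,0,0,0],"wz":[0,0,0,0,0,0]},
)

```text
time: 7.55
tcp_pos: [0.4997, -0.05, 0.0287]
eef_rot: [0.0, 0.777, 0.63, 0.001]
wrist_force: [-0.2, -0.4, -1.1]
finger_gap: 0.0159
grasp_force: 30.0
```

>>> run_rows(
  ticks={"finger_gap":[0.035,0.035,0.035,0.035,0.035,0.035,0.0,0.0],"x":[0,0,0,0,0,0,0,0],"y":[0,0,0,0,0,0,0,0],"z":[0,0,0,-1.5,-4,-6.5,-6.5,-6.5],"wx":[0,0,0,0,0,0,0,0],"wy":[0,0,0,0,0,0,0,0],"wz":[0,0,0,0,0,0,0,0]},
)

```text
time: 8.35
tcp_pos: [0.4995, -0.0518, 0.1591]
eef_rot: [0.001, 0.777, 0.629, 0.001]
wrist_force: [-0.2, 0.1, -0.7]
finger_gap: 0.0226
grasp_force: 0.0
```

Run:
```python
from h import *
snap('w6');s=arm.state();print(totin(s['tcp_pos']))
cv2.imwrite('pics/c6.png',cv2.imread('pics/w6.png'))
go(tin(0,-.275,.16));go(tin(0,-.275,.072))
```

```text
[0.00051985 0.01430603 0.15784969]
shift [-0.2893 -0.0003 -0.0019] rot [0. 0. 0.] j7 -0.71 t 8.4
shift [-0.2892 -0.0003  0.0861] rot [0. 0. 0.] j7 -0.71 t 8.4
```

View pics/c6.png

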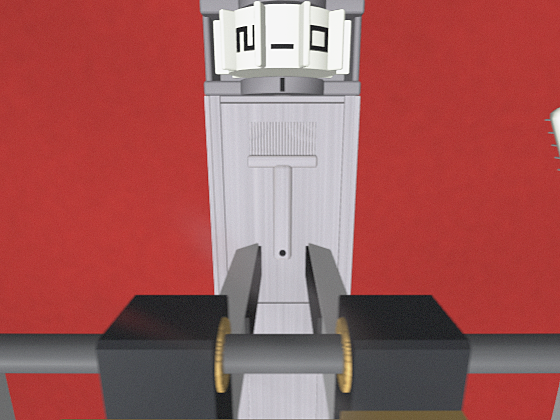

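The comb lies flat inside the tin, about (283,200), clear of the lid edge at row 303. Now I'll take the closed fingers behind the rib.

>>> run_rows(
  ticks={"finger_gap":[0,0,0,0,0,0,0,0,0],"x":[-2.5,-5,-7.5,-10,-12.5,-14.9,-14.9,-14.9,-14.9],"y":[0,0,0,0,0,0,0,0,0],"z":[0,0,0,0,0,0,0,2,2],"wx":[0,0,0,0,0,0,0,0,0],"wy":[0,0,0,0,0,0,0,0,0],"wz":[0,0,0,0,0,0,0,0,0]},
)

```text
time: 9.3
tcp_pos: [0.4331, -0.3408, 0.113]
eef_rot: [-0.005, 0.777, 0.629, -0.002]
wrist_force: [-1.2, 0.9, -1.0]
finger_gap: 0.0003
grasp_force: 0.0
```

Run:
```python
from h import *
snap('w7');s=arm.state();print(totin(s['tcp_pos']),s['finger_gap'])
go(tin(0,-.282,.07),1.362-np.pi/2)
c=json.load(open('w7.json'));print(proj(c,[tin(-.035,-.088-.162,.057),tin(.035,-.25,.057),tin(0,-.262,.0435)]).round())
```

```text
[-0.00188346 -0.2816311   0.11513883] 0.0002721055729823327
shift [-0.0005  0.0022  0.0451] rot [-0.007 -0.003  0.001] j7 -0.18 t 9.35
[[233. 187.]
 [351. 188.]
 [292. 202.]]
```

Scaled: 0.05 m is 2.5, 0.048 m is 2.4.

>>> run_rows(
  ticks={"finger_gap":[0,0,0,0,0,0,0,0],"x":[0,0,0,0.5,1,1.5,2,2.5],"y":[0,0,0,0,0,0,0,0],"z":[1.5,2.4,2.4,2.4,2.4,2.4,2.4,2.4],"wx":[0,0,0,0,0,0,0,0],"wy":[0,0,0,0,0,0,0,0],"wz":[0,0,0,0,0,0,0,0]},
)

```text
time: 10.15
tcp_pos: [0.4483, -0.2933, 0.0708]
eef_rot: [0.001, 0.777, 0.63, 0.0]
wrist_force: [0.0, -1.7, 1.2]
finger_gap: 0.0006
grasp_force: 1.0
```

Run:
```python
from h import *
snap('w8');s=arm.state();print(totin(s['tcp_pos']),s['finger_gap']);cv2.imwrite('pics/c8.png',cv2.imread('pics/w8.png'))
```

```text
[ 0.00151211 -0.22997798  0.07072169] 0.0007071621374749677
```

View pics/c8.png

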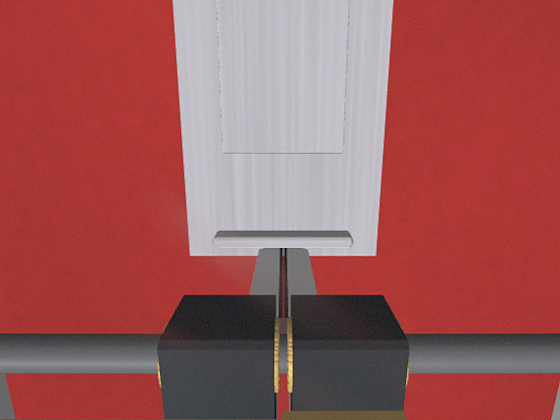

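The fingers sit centred behind the rib (row 240) and push with about 1.7 N. I'll push on.

Scaled: 0.115 m is 5.75, 0.105 m is 5.25.

>>> run_rows(
  ticks={"finger_gap":[0,0,0,0,0,0,0,0,0],"x":[0.75,1.5,2.25,3,3.75,4.5,5.25,5.75,5.75],"y":[-0.05,-0.05,-0.05,-0.05,-0.05,-0.05,-0.05,-0.05,-0.05],"z":[0,0,0,0,0,0,0,0,0],"wx":[0,0,0,0,0,0,0,0,0],"wy":[0,0,0,0,0,0,0,0,0],"wz":[0,0,0,0,0,0,0,0,0]},
)

```text
time: 11.1
tcp_pos: [0.4707, -0.1792, 0.0701]
eef_rot: [-0.0, 0.776, 0.631, 0.0]
wrist_force: [1.0, 0.7, -0.4]
finger_gap: 0.0008
grasp_force: 0.0
```

>>> run_rows(
  ticks={"finger_gap":[0,0,0,0,0],"x":[0.2,0.4,0.6,0.75,0.75],"y":[0,0,0,0,0],"z":[0,0,0,0,0],"wx":[0,0,0,0,0],"wy":[0,0,0,0,0],"wz":[0,0,0,0,0]},
)

```text
time: 11.6
tcp_pos: [0.4722, -0.1693, 0.0699]
eef_rot: [0.001, 0.778, 0.629, -0.002]
wrist_force: [-1.5, -7.1, 2.8]
finger_gap: 0.0003
grasp_force: 3.4
```

```bash
python3 -c "
from h import *;s=arm.state();print(totin(s['tcp_pos']),s['wrist_force'])"
```

```text
[-0.0007778  -0.10608055  0.06992538] [-1.45569483 -7.12824776  2.81529712]
```

>>> run_rows(
  ticks={"finger_gap":[0,0,0,0],"x":[0.15,0.3,0.4,0.4],"y":[0,0,0,0],"z":[0,0,0,0],"wx":[0,0,0,0],"wy":[0,0,0,0],"wz":[0,0,0,0]},
)

```text
time: 12.0
tcp_pos: [0.4739, -0.1618, 0.0699]
eef_rot: [0.001, 0.778, 0.629, -0.002]
wrist_force: [-1.5, -7.8, 2.0]
finger_gap: 0.0007
grasp_force: 4.1
```

```bash
python3 -c "
from h import *;s=arm.state();print(totin(s['tcp_pos']),s['wrist_force'])"
```

```text
[-0.00069205 -0.09843065  0.06994457] [-1.49216488 -7.76986175  1.99785533]
```

Scaled: 0.004 m is 0.2, 0.002 m is 0.1.

>>> run_rows(
  ticks={"finger_gap":[0,0,0],"x":[0.1,0.2,0.2],"y":[0,0,0],"z":[0,0,0],"wx":[0,0,0],"wy":[0,0,0],"wz":[0,0,0]},
)

```text
time: 12.3
tcp_pos: [0.4739, -0.1616, 0.07]
eef_rot: [0.002, 0.779, 0.628, -0.005]
wrist_force: [-2.8, -14.5, 1.8]
finger_gap: 0.0005
grasp_force: 7.6
```

```bash
python3 -c "
from h import *;s=arm.state();print(totin(s['tcp_pos']),s['wrist_force'])"
```

```text
[-0.00072987 -0.09815711  0.0699995 ] [ -2.82113091 -14.54713004   1.8393976 ]
```

Travel has stopped at tin y -0.098 and the force is rising, so the lid is at its stop. I'll back off, rise, turn the tool and go to the wheel.

Scaled: -0.13 m is -6.5, -0.12 m is -6, -0.24 rad is -1.2.

>>> run_rows(
  ticks={"finger_gap":[0,0,0,0,0,0,0,0,0,0],"x":[-0.6,-0.6,-0.6,-0.6,-0.6,0,1,2,3,4],"y":[0,0,0,0,0,0,0,0,0,0],"z":[0,-1.5,-4,-6,-6.5,-6.5,-6.5,-6.5,-6.5,-6.5],"wx":[0,0,0,0,0,0,0,0,0,0],"wy":[0,0,0,0,0,0,0,0,0,0],"wz":[0,0,0,-0.5,-1.2,-1.9,-2.6,-3.3,-4,-4.7]},
)

```text
time: 13.3
tcp_pos: [0.4927, -0.0748, 0.2001]
eef_rot: [-0.0, 0.405, 0.914, 0.001]
wrist_force: [1.1, 0.0, -0.2]
finger_gap: 0.0005
grasp_force: 0.0
```

>>> run_rows(
  ticks={"finger_gap":[0,0,0,0,0,0],"x":[0,0,0,0,0,0],"y":[0,0,0,0,0,0],"z":[0,0,0,0,0,0],"wx":[0,0,0,0,0,0],"wy":[0,0,0,0,0,0],"wz":[-0.7,-1.4,-2.1,-2.8,-3.15,-3.15]},
)

```text
time: 13.9
tcp_pos: [0.4925, -0.0756, 0.1998]
eef_rot: [-0.0, 0.104, 0.995, 0.001]
wrist_force: [0.3, -0.0, 0.6]
finger_gap: 0.0009
grasp_force: 0.0
```

Run:
```python
from h import *
s=arm.state();print(totin(s['tcp_pos'])); go(tin(-.03,.131,.15),1.362)
```

```text
[-0.00043359 -0.01021563  0.1998066 ]
shift [0.0295 0.1411 0.0501] rot [ 0.002 -0.    -0.   ] j7 0.68 t 13.9
```

Scaled: 0.1411 m is 7.055, 0.12 m is 6.

>>> run_rows(
  ticks={"finger_gap":[0,0,0,0,0,0,0],"x":[1,1.475,1.475,1.475,1.475,1.475,1.475],"y":[2,4,6,7.055,7.055,7.055,7.055],"z":[0,0,0,1,2.5,2.5,2.5],"wx":[0,0,0,0,0,0,0],"wy":[0,0,0,0,0,0,0],"wz":[0,0,0,0,0,0,0]},
)

```text
time: 14.6
tcp_pos: [0.4927, 0.0679, 0.1502]
eef_rot: [-0.001, 0.105, 0.994, 0.0]
wrist_force: [-0.9, 0.4, 0.0]
finger_gap: 0.0006
grasp_force: 0.0
```

Run:
```python
from h import *
snap('w9');s=arm.state();print(totin(s['tcp_pos'])); go(tin(-.027,.131,.109),1.362)
a=save('top','pics/t9.png')[215:325,180:380,::-1]; b=cv2.imread('pics/w9.png')
cv2.imwrite('pics/c9.png',np.hstack([cv2.resize(b,(400,300)),cv2.resize(a,(400,300),interpolation=2)]))
```

```text
[-0.02932925  0.13025849  0.15075923]
shift [-0.0023  0.0007  0.0418] rot [ 0.001  0.    -0.002] j7 0.33 t 14.65
```

View pics/c9.png

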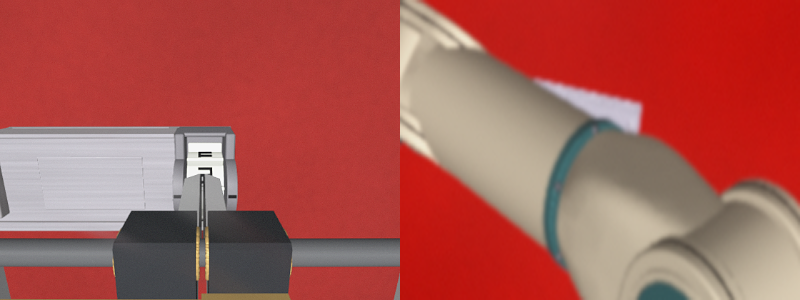

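The wrist view shows the closed fingers centred over the wheel and the lid covering the box. That was my tenth and last picture, so from here I'll check by numbers. First wheel stroke: lower behind the ridge and push toward tin +x.

The manual's scale: shifts go in units of 20 mm and turns go in units of 0.2 rad. Converting my numbers, 0.0415 m is 2.075, 0.03 m is 1.5.

>>> run_rows(
  ticks={"finger_gap":[0,0,0,0,0],"x":[-0.1,-0.1,-0.1,-0.4,-0.7],"y":[0.05,0.05,0.05,0.05,0.05],"z":[1.5,2.075,2.075,2.075,2.075],"wx":[0,0,0,0,0],"wy":[0,0,0,0,0],"wz":[0,0,0,0,0]},
)

```text
time: 15.2
tcp_pos: [0.5036, 0.0666, 0.1093]
eef_rot: [-0.003, 0.104, 0.995, -0.0]
wrist_force: [-8.0, 1.4, 6.4]
finger_gap: 0.0003
grasp_force: 4.2
```

>>> run_rows(
  ticks={"finger_gap":[0,0,0,0],"x":[-0.3,-0.6,-0.8,-0.8],"y":[0,0,0,0],"z":[0,0,0,0],"wx":[0,0,0,0],"wy":[0,0,0,0],"wz":[0,0,0,0]},
)

```text
time: 15.6
tcp_pos: [0.5242, 0.0622, 0.109]
eef_rot: [0.001, 0.105, 0.994, 0.0]
wrist_force: [0.2, 0.3, 0.3]
finger_gap: 0.0005
grasp_force: 0.0
```

Run:
```python
from h import *
s=arm.state();print(totin(s['tcp_pos']),s['wrist_force'])
```

```text
[0.00203285 0.13121967 0.10895172] [0.16825265 0.29280148 0.26671445]
```

>>> run_rows(
  ticks={"finger_gap":[0,0,0,0,0,0],"x":[0,0,0.75,1.45,1.45,1.45],"y":[0,0,0,0,0,0],"z":[-1.5,-2.075,-2.075,-2.075,-2.075,-2.075],"wx":[0,0,0,0,0,0],"wy":[0,0,0,0,0,0],"wz":[0,0,0,0,0,0]},
)

```text
time: 16.2
tcp_pos: [0.495, 0.0683, 0.1502]
eef_rot: [0.001, 0.105, 0.995, -0.0]
wrist_force: [-0.4, -0.5, -0.5]
finger_gap: 0.0005
grasp_force: 0.0
```

Run:
```python
from h import *
snap('w10');s=arm.state();print(totin(s['tcp_pos']))
```

```text
[-0.02759379  0.13114965  0.15007421]
```

Add to h.py:
```python
def unwrap(n,a0=-82,a1=-26):
    c=json.load(open(n+'.json'));g=cv2.cvtColor(cv2.imread(f'pics/{n}.png'),6).astype(np.float32)
    A,Y=np.meshgrid(np.radians(np.arange(a0,a1,1.)),np.arange(-9,9.1,.5)/1000,indexing='ij')
    P=tin(0,.131,.048)+(.037*np.sin(A))[...,None]*TX+Y[...,None]*TY+(.037*np.cos(A))[...,None]*[0,0,1]
    p=proj(c,P.reshape(-1,3)).astype(np.float32).reshape(*A.shape,2)
    return cv2.remap(g,p[...,0],p[...,1],1)
def patch(n,ang): return unwrap(n,ang-11,ang+12)
def ncc(a,b):
    a=a-a.mean();b=b-b.mean();return float((a*b).sum()/np.sqrt((a*a).sum()*(b*b).sum()))
```

Run:
```python
from h import *
for n in('w9','w10'):
    for a in(-72,-36): p=patch(n,a);print(n,a,p.min(),p.mean(),p.std())
for i in(-72,-36): print(i,[(j,round(ncc(patch('w10',i),patch('w9',j)),2)) for j in(-72,-36)])
for n in('w9','w10'):
    u=unwrap(n,-86,-16)[::2,::1]
    print(n);print('\n'.join(''.join('#' if v<90 else '+' if v<150 else '.' for v in r) for r in u))
```

```text
w9 -72 5.4277344 161.89288 82.98664
w9 -36 0.0 154.90427 72.53022
w10 -72 0.87890625 178.70842 75.64401
w10 -36 6.9882812 156.81206 77.46465
-72 [(-72, 0.83), (-36, 0.05)]
-36 [(-72, 0.51), (-36, 0.63)]
w9
.........+++++++++++++++++++++++++...
........##########################+..
........##########################+..
........#####++++++++++++++++++++++..
........#####+.......................
........+####+.......................
........+#########################+..
........+#########################+..
........+####++++++++++++++++++++++..
.....................................
.....................................
.....................................
.....................................
.....................................
.....................................
.....................................
.....................................
.....................................
.....................................
.........+++++++++++++++++++++++++...
........+#########################...
.............................+####...
..............................+###...
....................
[... 1069 characters left out ...]
................
.....................................
.....................................
........+#########################+..
........##########################+..
........####+........................
........####.........................
........####.........................
........#####+++++++++++++++++++++...
........##########################+..
........+++............+++++++++.....
.....................................
............++##+..+##+..............
............++##+++###+..............
............++########+..............
............++###++###++.............
............++##+..+##+..............
............+###+++###++.............
............+###+..+##++.............
```

The wheel moved exactly one digit: 3 is now at -36° and 4 at -72°, so 2 is on top. Two more identical strokes.

Scaled: -0.029 m is -1.45, 0.0415 m is 2.075.

>>> run_rows(
  ticks={"finger_gap":[0,0,0,0,0,0,0,0,0],"x":[0,0,0,-0.35,-0.65,-0.95,-1.25,-1.45,-1.45],"y":[0,0,0,0,0,0,0,0,0],"z":[1.5,2.075,2.075,2.075,2.075,2.075,2.075,2.075,2.075],"wx":[0,0,0,0,0,0,0,0,0],"wy":[0,0,0,0,0,0,0,0,0],"wz":[0,0,0,0,0,0,0,0,0]},
)

```text
time: 17.15
tcp_pos: [0.5242, 0.0623, 0.1089]
eef_rot: [0.001, 0.105, 0.994, 0.0]
wrist_force: [-1.2, 0.0, -0.2]
finger_gap: 0.0004
grasp_force: 0.0
```

>>> run_rows(
  ticks={"finger_gap":[0,0,0,0,0,0],"x":[0,0,0.75,1.45,1.45,1.45],"y":[0,0,0,0,0,0],"z":[-1.5,-2.075,-2.075,-2.075,-2.075,-2.075],"wx":[0,0,0,0,0,0],"wy":[0,0,0,0,0,0],"wz":[0,0,0,0,0,0]},
)

```text
time: 17.75
tcp_pos: [0.495, 0.0683, 0.1502]
eef_rot: [0.001, 0.105, 0.995, -0.0]
wrist_force: [0.5, 0.2, -0.1]
finger_gap: 0.0005
grasp_force: 0.0
```

Run:
```python
from h import *
snap('w11');s=arm.state();print(totin(s['tcp_pos']))
print('-36 now vs -72 then',ncc(patch('w11',-36),patch('w10',-72)),'unchanged?',ncc(patch('w11',-36),patch('w10',-36)))
u=unwrap('w11',-86,-16)[::2,::1]
print('\n'.join(''.join('#' if v<90 else '+' if v<150 else '.' for v in r) for r in u))
```

```text
[-0.02759214  0.13114941  0.15007516]
-36 now vs -72 then 0.4526567757129669 unchanged? 0.7040060758590698
........+#########################+..
........+#########################+..
.......+##########################+..
.......+#####++.+..+++++++++++++++...
........####+........................
........+####++++++++++++++++++++#+..
........+#########################+..
........+#########################+..
........++++++++++++++++++++++####+..
.....................................
.....................................
.....................................
.....................................
.....................................
.....................................
.....................................
.....................................
.....................................
.....................................
.....................................
........+###.........................
........+###.........................
........####.........................
........####.........................
........####++++++++++++++++++++++...
........##########################...
........+++...........++++++++####...
................................++...
............++##+..+##+..............
............++##+..+##+..............
............++##+..+##+..............
............+###+..+##+..............
............+###+..+##+..............
............+###+++###++.............
............+###+..+##++.............
```

Now 4 is at -36° and 5 at -72°, so 3 is on top. One more stroke, then I'll retreat with a look at the top and the lid.

>>> run_rows(
  ticks={"finger_gap":[0,0,0,0,0,0,0,0,0],"x":[0,0,0,-0.35,-0.65,-0.95,-1.25,-1.45,-1.45],"y":[0,0,0,0,0,0,0,0,0],"z":[1.5,2.075,2.075,2.075,2.075,2.075,2.075,2.075,2.075],"wx":[0,0,0,0,0,0,0,0,0],"wy":[0,0,0,0,0,0,0,0,0],"wz":[0,0,0,0,0,0,0,0,0]},
)

```text
time: 18.7
tcp_pos: [0.5242, 0.0622, 0.1089]
eef_rot: [0.001, 0.105, 0.994, 0.0]
wrist_force: [1.1, 0.8, 0.1]
finger_gap: 0.0006
grasp_force: 0.0
```

>>> run_rows(
  ticks={"finger_gap":[0,0,0,0,0,0,0,0],"x":[0,0,1.5,3.5,5.5,6.5,6.5,6.5],"y":[0,0,0,0,-1.5,-3,-3,-3],"z":[-1.5,-3.5,-5.5,-7,-8,-8,-8,-8],"wx":[0,0,0,0,0,0,0,0],"wy":[0,0,0,0,0,0,0,0],"wz":[0,0,0,0,0,0,0,0]},
)

```text
time: 19.5
tcp_pos: [0.3834, 0.03, 0.269]
eef_rot: [0.001, 0.106, 0.994, -0.001]
wrist_force: [0.3, 0.0, 0.2]
finger_gap: 0.0003
grasp_force: 0.0
```

Run:
```python
from h import *
c,_=snap('w12');s=arm.state();print(totin(s['tcp_pos']))
u=unwrap('w12',-60,24)[::2]
print('\n'.join(''.join('#' if v<90 else '+' if v<150 else '.' for v in r) for r in u))
# lid: sample brightness profile along tin y at z=.0435, and rib location profile
g=cv2.cvtColor(cv2.imread('pics/w12.png'),6).astype(np.float32)
def prof(ys,z,x):
    p=proj(c,[tin(x,y,z) for y in ys]).astype(np.float32);print(p[0].round(),p[-1].round())
    return cv2.remap(g,p[:,:1].copy(),p[:,1:].copy(),1).ravel().round().astype(int)
print('rib region y -.110..-.07',prof(np.arange(-.112,-.069,.002),.057,0))
print('end y .07...11',prof(np.arange(.07,.11,.002),.0435,0))
```

```text
[-0.12861429  0.07151529  0.26892114]
.....................................
.....................................
.....................................
.....................................
.....................................
.....................................
.........++#######################+..
.........+########################+..
.........+###........................
..........##+........................
.........+##+........................
.........+###+++++++++++++++++++++...
##+++++##############################
#####################################
#####################################
#####################################
#####################################
#####################################
#####################################
#####################################
##########
[... 387 characters left out ...]
####################
#####################################
#####################################
#####################################
#####################################
#####################################
#####################################
#####################################
#####################################
#####################################
#####################################
#####################################
[120. 304.] [158. 304.]
rib region y -.110..-.07 [107 112 108 108 109 105 106 105 105 101 154 219 214 218 208 132  99 170
 220 214 213 215]
[283. 298.] [316. 298.]
end y .07...11 [132  68  73 171 123  72  75  78  81  74  78  80  80  78  79  81  80  79
  81  78]
```

5 is now at -36°, so 4 should be on top, but the gripper hides the top itself. I'll move for a clear view of the top and the rib.

Scaled: -0.2 m is -10, -0.22 m is -11.

>>> run_rows(
  ticks={"finger_gap":[0,0,0,0,0,0,0,0],"x":[-2.5,-5,-7.5,-10,-11,-11,-11,-11],"y":[0,0,0,-1,-2.5,-3,-3,-3],"z":[-1,-1.5,-1.5,-1.5,-1.5,-1.5,-1.5,-1.5],"wx":[0,0,0,0,0,0,0,0],"wy":[0,0,0,0,0,0,0,0],"wz":[0,0,0,0,0,0,0,0]},
)

```text
time: 20.35
tcp_pos: [0.5855, -0.0715, 0.2982]
eef_rot: [-0.0, 0.104, 0.995, 0.001]
wrist_force: [0.0, 0.3, 0.8]
finger_gap: 0.0007
grasp_force: 0.0
```

Run:
```python
from h import *
c,_=snap('w13');s=arm.state();print(totin(s['tcp_pos']),s['time'])
u=unwrap('w13',-50,40)[::2]
print('\n'.join(''.join('#' if v<90 else '+' if v<150 else '.' for v in r) for r in u))
g=cv2.cvtColor(cv2.imread('pics/w13.png'),6).astype(np.float32)
def prof(ys,z,x):
    p=proj(c,[tin(x,y,z) for y in ys]).astype(np.float32);print(p[0].round(),p[-1].round())
    return cv2.remap(g,p[:,:1].copy(),p[:,1:].copy(),1).ravel().round().astype(int)
for x in(-.02,.02):
  print('rib',prof(np.arange(-.112,-.069,.002),.057,x))
  print('plate outer',prof(np.arange(-.112,-.089,.001),.0435,x+.01))
  print('end',prof(np.arange(.07,.11,.002),.0435,x))
```

```text
[0.08958745 0.01330978 0.29857461] 20.4
..........+++++++++++++++++++++++++..
.........+#########################..
.........#########################+..
........+#####++.....+.........+++...
........+###+........................
........+###+........................
........+##########################..
.........##########################..
............................++####+..
..............................+###+..
..............................+###+..
..................++++++++.+++#####..
.....................................
.....................................
.....................................
.....................................
+++++++++++++++++++++++++++++++++++++
................+....................
.....................................
.....................................
.........+#++........................
........+###+........................
........+###+........................
........+###+........................
[... 828 characters left out ...]
 98  97  99 100 100  98  96  95  89 196 202 187 191 205 169  91 187 204
 203 203 203 202]
[166.  92.] [188.  92.]
plate outer [ 96  97  92  95 100  99  99 100 100  99  98  97  96 108 173 209 202 201
 203 191 187 197 205 204]
[336.  82.] [372.  82.]
end [203 206 203 203 206 203 204 204 203 204 201 209 204 204 206 213 117  84
  82 146]
[164. 121.] [204. 121.]
rib [ 96  97  97  95  97  94  97  95  96 182 197 195 194 209 172  88 185 197
 195 194 197 195]
[169. 130.] [190. 130.]
plate outer [ 96  97  95  93  95  97  96  96  93  96  98  97  88 116 165 200 208 206
 205 203 209 210 202 207]
[335. 121.] [370. 121.]
end [198 199 197 198 196 197 198 199 197 197 196 199 197 196 199 201 120  82
  82 106]
```

The 4 is centred on top (-10° to +10°). The plate's outer edge reads tin y ≈ -0.099 and the end is fully covered, so the lid is home. The arm is clear, so I'll hand in.

```bash
python3 -c "
from station import arm;print(arm.job_done())"
```

```text
the job is handed in; nothing more can be done
None
```

The comb is in the tin, the lid is pushed to its stop and measures fully home, and the week wheel shows 4 on top; I handed the job in at about 20 s with the brush, tumbler and cabinet door untouched.

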